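# Load a lamp module into the test jig and close the cover

## Robot

A 7-joint arm with a two-finger parallel gripper is mounted at the origin on the work surface. World frame = base frame: x ahead of the robot, y to its left, z up, the work surface at z = 0. Lengths are in mm, angles in rad, forces in N, time in s.
With the tool pointing down it reaches from about 350 to 900 mm from the base axis. Payload 8.1 kg.
Tool frame: the origin (TCP) lies at the centre of the arm's flange, where the gripper is bolted on; the fingertips stand 173 mm ahead of it and the grasp point (between the pads) lies 155 mm ahead of it (grip_point_offset is the distance from the TCP to the grasp point, in mm); x points along the fingers, y is the direction in which the jaws open and shut, and the axes are right-handed (so a half turn about x gives the same grasp; the last joint's range is limited). The gripper opens to 85 mm and grips with 20 to 120 N. Pads are 22 mm wide; open, the fingers measure 114 mm over their backs; the gripper's body (76 mm by 85 mm) begins 54 mm behind the grasp point. The pads swing forward as they close: fully open they stand 13 mm farther back than shut.
Start: joints at [-1.284, 0.434, 0.025, 1.573, -0.012, 1.134, -0.075], TCP at [237.526, 578.113, 404.723] pointing down, gripper open.
Joint ranges: [-2.62, 2.62], [-0.44, 2.09], [-1.27, 1.32], [0.08, 2.57], [-1.32, 4.46], [0.12, 2], [-2.74, 2.74]. Speed limits (rad/s): [2.22, 2.22, 3.01, 3.01, 3.14, 3.14, 3.14].

## Interface

Orientations are given as [roll, pitch, yaw] about the fixed x, y, z axes, in that order (R = Rz(yaw) Ry(pitch) Rx(roll)).
In Python, from workcell import get_obs, get_image, hand_in, grip_point_offset gives the robot as it stands. The module is installed in compiled form; this text tells all that it offers.
- The arm moves only by the tool servo_tool, never from a script. Its argument "steps" is a list of rows, each a list of 6 numbers: the shift along the world's x, y, z in mm, then the turn, a rotation vector about the world's x, y, z in rad. In form: [[x, y, z, wx, wy, wz], ...]. A call has 1 to 12 rows; each row shifts and turns the commanded pose from where the row before left it; what a row does not reach is not made up. A row lasts 1/8 s, in which the tool goes at most 62.5 mm and 10.7 degrees, less where a joint would pass 70% of its speed; a pose out of reach is approached as far as the arm can. A call with a gripper value outside its range is refused whole. "hand" is the opening, from 0 (shut) to 1 (fully open), set as the call begins (left out, the last holds). The fingers move at their own pace and stop on an object; "squeeze" is the grip in N (left out, the last holds). Time passes only in rows, so rows that do not move let the fingers close. It gives the time, the measured TCP pose, the force and the opening at its end, in the units of the state.
- get_obs(): the state, without advancing time (a new reading comes with each control period).
- get_image(name): name is "scene" or "top"; returns a dict with "image" (384x512x3 uint8, red, green, blue), "range_z" (384x512 float32, mm along the optical axis (not along the pixel's ray), 0 where there is no reading), "fx", "fy", "cx", "cy" (pixels), "view" (4x4, takes a point from world to camera coordinates). Camera axes: x right, y up, looking along -z (the intrinsics and any distortion apply to the point x, -y, -z); pixel columns grow to the right and rows downward; lengths in mm; the calibration is good to about 2 mm. A picture is of the moment at which its call begins.
- hand_in(): hands the job in, once; it reports no verdict.
The state is a dict: "clock": time; "q": joint angles; "joint_vel": joint speeds; "tau": joint torques, N m; "ee_pos": TCP position; "tcp_rot": TCP orientation; "force": force on the tool from outside, world axes, zero at the start; "torque": the same for the moment, N m; "opening": opening from 0.0 (shut) to 1.0 (fully open).
Only numpy, scipy, OpenCV 4.12 (cv2) and the standard library are available. Lean on these libraries where they do the work, as an engineer would, in place of code of your own. Each camera call takes 0.05 s, during which the arm holds its last target.

## Task

One round lamp module stands inside the low square steel frame on the bench: put it upright, flange down, fully into the pocket of the test jig that matches its diameter. Then lower the jig's hinged cover gently, without slamming it, until it is fully shut, and let go. Leave the other two modules and everything else on the bench where they are.

Things in the scene. Friction and masses are not known exactly. Their poses are not given: they have to be found in the camera images.
- jig: Test jig: open grey sheet-metal box fixed to the bench, 114 mm (its x) by 260 mm (its y) by 78 mm high, walls 5 mm, floor 5 mm. Origin: centre of its underside; x points from its front to the hinge side, y along the row of pockets, z up. On its floor lies a white block 22 mm thick with a row of three round pockets of graded size. Walls rise 51 mm above it.
- pocket_small (a point): Centre of the flat floor (5 mm above the bench) of the smallest pocket in the test jig: round, 51 mm in diameter, 22 mm deep with a 2 mm chamfer at its mouth; takes the flange of the 48 mm module and leaves its neck free above. The module fits when its origin is on this point.
- pocket_medium (a point): Centre of the flat floor (5 mm above the bench) of the middle pocket in the test jig: round, 63 mm in diameter, 22 mm deep with a 2 mm chamfer at its mouth; takes the flange of the 60 mm module and leaves its neck free above. The module fits when its origin is on this point.
- pocket_large (a point): Centre of the flat floor (5 mm above the bench) of the largest pocket in the test jig: round, 75 mm in diameter, 22 mm deep with a 2 mm chamfer at its mouth; takes the flange of the 72 mm module and leaves its neck free above. The module fits when its origin is on this point.
- cover (a joint): Angle of the jig's flat aluminium cover (114 by 260 mm, 8 mm thick, 250 g), rad: 0 = shut, lying on the box's rim, top face 86.5 mm above the bench; 1.57 = upright; starts at 1.65 to 1.85, leaning back past upright; stop at 1.95. Stiff hinge: it stays at any angle where it is left; about 2 N at its free edge moves it.
- cover_hinge (a point): Middle of the cover's hinge axis, at the cover's inner face; it runs along the jig's y at jig x = +57 mm, z = 78.5 mm. At cover angle a the free edge is at jig x = 57 - 114 cos a, z = 78.5 + 114 sin a mm.
- cover_handle (a point): Middle of the steel bar handle on the cover's outer face: the bar is 100 mm long, parallel to the hinge, 35 mm off the face and 84 mm from the hinge line. On either side of it the cover's face is plain, so the cover can be drawn by the bar or pushed on its outer face.
- frame: Low square frame of bare steel bar fixed to the bench, 120 mm outside, 104 mm inside, 8 mm high, without a floor: the module stands on the bench within it. Origin: its centre, at bench level.
- module_small: Round lamp module, standing upright: black round flange 48 mm in diameter and 26 mm thick below, and above it a ribbed bare aluminium neck 32 mm in diameter and 36 mm tall, on the same axis; 62 mm tall in all, about 140 g. Origin: centre of its underside; z up along its axis. To be loaded only if it is the one standing in the frame at the start.
- module_medium: Round lamp module, standing upright: black round flange 60 mm in diameter and 26 mm thick below, and above it a ribbed bare aluminium neck 32 mm in diameter and 36 mm tall, on the same axis; 62 mm tall in all, about 200 g. Origin: centre of its underside; z up along its axis. To be loaded only if it is the one standing in the frame at the start.
- module_large: Round lamp module, standing upright: black round flange 72 mm in diameter and 26 mm thick below, and above it a ribbed bare aluminium neck 32 mm in diameter and 36 mm tall, on the same axis; 62 mm tall in all, about 270 g. Origin: centre of its underside; z up along its axis. To be loaded only if it is the one standing in the frame at the start.
- floodlight: Bystander: black floodlight lying face up, 140 by 180 by 36 mm, 0.95 kg. Origin: centre of its underside.
- driver: Bystander: bare aluminium block, 100 by 46 by 30 mm. Origin: centre of its underside.
- driver_flat: Bystander: white flat block, 140 by 60 by 22 mm. Origin: centre of its underside.
- paste_jar: Bystander: jar, 60 mm in diameter, 80 mm high. Origin: centre of its underside.
- screwdriver: Bystander: screwdriver with a black handle, 190 mm long, lying flat. Origin: under its middle.
- cup: Bystander: white cup, 80 mm in diameter, 90 mm high. Origin: centre of its underside.
Things that resemble listed ones, but are neither listed nor needed, are in the scene too. Leave any orange or turquoise look-alike of the module_small alone. What is shaped like the module_medium but purple is not meant.

How it is judged:
By the outcome, as a careful person would: the job done as asked, in the order asked, and still so for the second after the job is handed in, with the robot touching nothing.
It also fails if it takes over 61 s, if anything falls off the work surface, if the arm or the gripper's body presses on something with over 40 N, if the wrist force passes 120 N, or if a joint passes its speed limit or range.

## Working session

There is one attempt and no reset: what is moved stays moved. The work goes in short steps, Python scripts to look and compute and a tool call to move; the robot and the scene stay as the last step left them, time stands still between calls to the robot, and variables do not carry over. Pictures are saved under pics/ and viewed, and the job is handed in when it is done.

Besides the shell and the picture viewer there is one more tool, called after "Request:" as name(argument=value, ...) on one line, values as JSON. servo_tool: Moves the arm, as the interface text tells. Its arguments: {"type":"object","properties":{"steps":{"type":"array"},"hand":{"type":"number"},"squeeze":{"type":"number"}},"required":["steps"]}

```bash
mkdir -p pics
cat > h.py <<'E'
import numpy as np, cv2, pickle
from workcell import get_obs, get_image, grip_point_offset
def snap(name, tag):
    d=get_image(name); pickle.dump(d,open(f'pics/{tag}.pkl','wb')); cv2.imwrite(f'pics/{tag}.png',d['image'][:,:,::-1]); return d
def load(tag): return pickle.load(open(f'pics/{tag}.pkl','rb'))
def ray(d,u,v):
    T=np.linalg.inv(d['view']); r=np.array([(u-d['cx'])/d['fx'],-(v-d['cy'])/d['fy'],-1.]); return T[:3,3],T[:3,:3]@r
def onz(d,u,v,z):
    o,r=ray(d,u,v); return o+r*(z-o[2])/r[2]
def pt(d,u,v):
    o,r=ray(d,u,v); return o+r*d['range_z'][int(round(v)),int(round(u))]
def cloud(d):
    T=np.linalg.inv(d['view']); h,w=d['range_z'].shape; u,v=np.meshgrid(np.arange(w),np.arange(h))
    r=np.stack([(u-d['cx'])/d['fx'],-(v-d['cy'])/d['fy'],-np.ones_like(u,float)],-1)
    return T[:3,3]+(r@T[:3,:3].T)*d['range_z'][...,None]
def proj(d,p):
    c=d['view']@np.append(p,1); return d['cx']+d['fx']*c[0]/-c[2], d['cy']+d['fy']*c[1]/c[2]
E
python3 - <<'E'
from h import *
for n in('top','scene'):
    d=snap(n,n+'0'); print(n,d['fx'],d['fy'],d['cx'],d['cy'],[k for k in d]); print(d['view'].round(3))
    cv2.imwrite(f'pics/{n}0b.png',cv2.resize(d['image'][:,:,::-1],(800,600),interpolation=cv2.INTER_CUBIC))
o=get_obs(); print(o); print(grip_point_offset)
E
```

```text
top 459.5621091297428 459.5621091297428 251.7493149046291 187.7539893458854 ['image', 'range_z', 'fx', 'fy', 'cx', 'cy', 'view']
[[-1.700000e-02 -1.000000e+00  1.600000e-02 -4.117800e+01]
 [ 9.900000e-01 -1.400000e-02  1.430000e-01 -5.404520e+02]
 [-1.430000e-01  1.800000e-02  9.900000e-01 -1.386623e+03]
 [ 0.000000e+00  0.000000e+00  0.000000e+00  1.000000e+00]]
scene 478.27867260618945 478.27867260618945 259.82250766165737 189.61360077675621 ['image', 'range_z', 'fx', 'fy', 'cx', 'cy', 'view']
[[-3.070000e-01  9.520000e-01  1.400000e-02  1.910760e+02]
 [-7.130000e-01 -2.400000e-01  6.590000e-01  3.214560e+02]
 [ 6.310000e-01  1.920000e-01  7.520000e-01 -2.236011e+03]
 [ 0.000000e+00  0.000000e+00  0.000000e+00  1.000000e+00]]
{'clock': 0.1, 'q': array([-1.28359454,  0.43512955,  0.02498014,  1.57399176, -0.0116082 ,
        1.13399506, -0.07508956]), 'joint_vel': array([ 0.00011572, -0.00131075, -0.00033575, -0.00261245,  0.00056629,
       -0.00176823,  0.00028023]), 'tau': array([ 2.35508538e-03, -6.71754384e+01,  1.02769174e+00, -3.16905248e+01,
        1.56899379e-02,  7.12637091e-03, -2.40025344e-06]), 'ee_pos': array([237.45471074, 577.91341764, 404.02466061]), 'tcp_rot': array([-1.48305215,  1.56941773, -1.87292218]), 'force': array([-1.06715503, -0.01714553, -0.51322883]), 'torque': array([-0.01828925,  0.03507091, -0.01530575]), 'opening': 0.9985884172752097}
154.70000000000002
```

View pics/top0b.png

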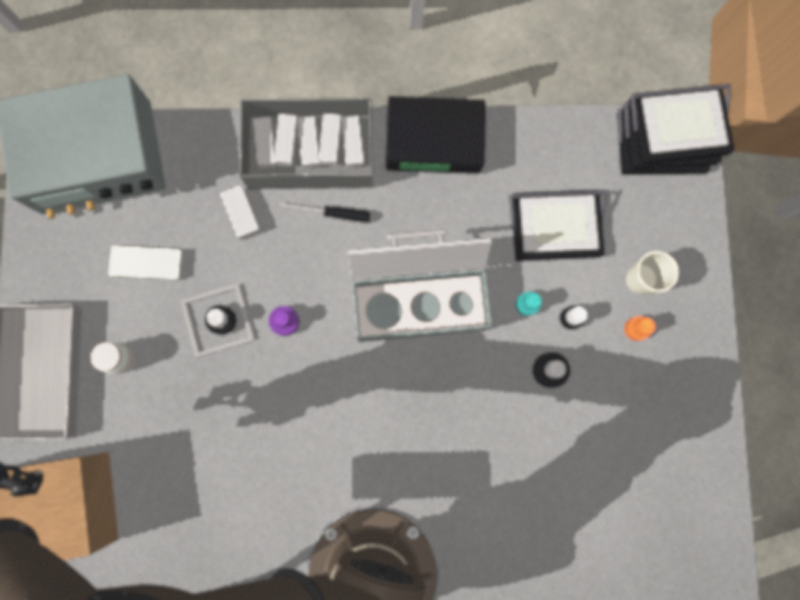

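View pics/scene0b.png

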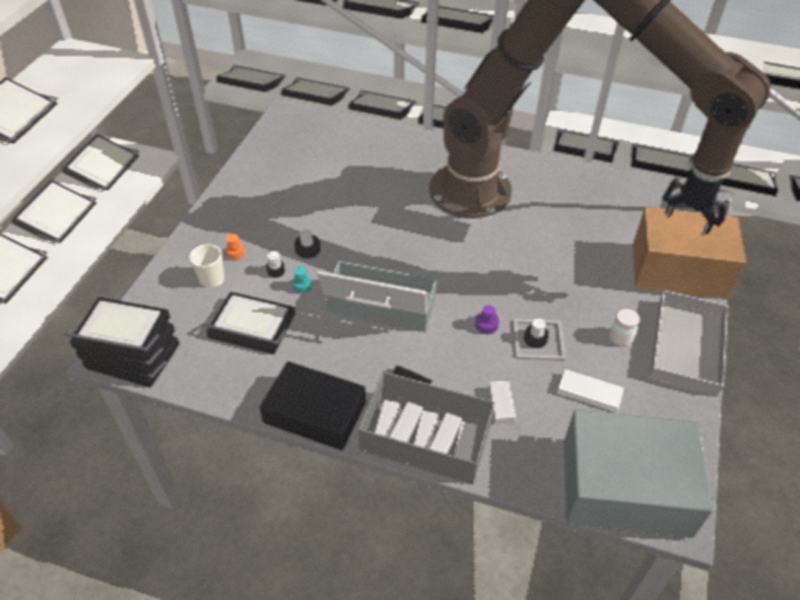

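The module in the frame is at about (220,318) in the enlarged top view. Things that could be mistaken for it: purple (284,320), turquoise (529,302), black/aluminium small (575,316), orange (640,326) and black large (551,369). The task wants the one inside the frame. Next I measure it, the jig and the pockets.

Run:
```python
from h import *
d=load('top0'); P=cloud(d); im=d['image']
s=load('scene0')
c=im[165:245,100:205]; c=cv2.resize(c,None,fx=6,fy=6,interpolation=cv2.INTER_CUBIC); 
cv2.imwrite('pics/c1.png',c[:,:,::-1])
c=im[140:230,215:325]; c=cv2.resize(c,None,fx=6,fy=6,interpolation=cv2.INTER_CUBIC)
cv2.imwrite('pics/c2.png',c[:,:,::-1])
c=s['image'][150:250,190:390]; cv2.imwrite('pics/c3.png',cv2.resize(c,None,fx=4,fy=4,interpolation=cv2.INTER_CUBIC)[:,:,::-1])
g=im.max(2)
# dark flanges
m=((g<50)).astype(np.uint8)
n,l,st,ce=cv2.connectedComponentsWithStats(m)
for i in range(1,n):
    if 40<st[i,4]<2000:
        u,v=ce[i]; print(st[i],ce[i].round(1),onz(d,u,v,26).round(0))
np.set_printoptions(suppress=True,linewidth=200)
print('bench z',pt(d,260,260).round(1),pt(d,150,250).round(1))
print('module heights'); print(P[194:216,128:156:2,2].round(0))
```

```text
[398  64  71  47 971] [425.2 100. ] [ 821. -616.   26.]
[210 134  26   7  88] [222.7 136.4] [708.  40.  26.]
[330 141  55  25 165] [346.8 159.7] [ 627. -353.   26.]
[144 198   6  14  44] [147.1 204.4] [494. 276.  26.]
[342 227  22  20 168] [349.3 237.1] [ 383. -349.   26.]
[  9 300  17  16 108] [ 16.9 307.7] [189. 660.  26.]
[  0 333  23  12 111] [  9.3 337.9] [102. 677.  26.]
[224 358  41  15 313] [244.1 365.1] [ 11. -18.  26.]
[180 366  28  18 129] [196.9 374.7] [-14. 121.  26.]
[ 55 378  46   6 203] [ 76.6 381. ] [-24. 474.  26.]
bench z [317.4 -72.3  -2.8] [354.  270.3  -1. ]
module heights
[[  -0.   -3.   -2.    2.   -2.    0.    1.    8.    4.    3.    4.    4.    7.    8.]
 [  -4.   -4.   -1.    2.    0.   24.   27.   25.    1.    1.    1.    3.   -3.    6.]
 [  -1.   -3.    4.    4.   29.   29.   24.   28.   23.    5.    1.   -2.   -4.    8.]
 [  -2.   -3.   -1.   16.   23.   25.   25.   27.   28.   28.    7.    0.    4.    5.]
 [   3.   -6.   -3.   18.   62.   62.   65.   23.   24.   25.   19.    4.   -2.   10.]
 [  -3.   -4.   26.   63.   64.   61.   66.   31.   27.   26.  
[... 716 characters left out ...]
2.]
 [  -4.   -2.   32.   28.   30.   50.   39.   28.   30.   29.   23.    1.   -1.    1.]
 [  -0.   -5.   21.   24.   31.   26.   29.   29.   16.   25.   21.    0.   -2.    1.]
 [   3.    2.    2.   28.   25.   31.   27.   19.   24.   25.   16.    4.    2.    4.]
 [  -3.    2.    3.   28.   24.   25.   23.   26.   27.   25.   -3.    1.    0.   -1.]
 [   2.    0.    6.    2.   31.   29.   30.   32.   28.   10.   -2.    1.   -2.    2.]
 [  -2.    5.   -1.    5.    0.   28.   25. 1450.   11.   -5.    0.   -3.    1.    2.]
 [   0.    1.    2.   -1.    0.    3.   -5.    0.    4.    1.   -4.   -2.    0.    5.]
 [  -3.   -3.   -2.    2.    2.    5.    1.    1.   -7.    0.   -2.    4.   -1.    0.]]
```

View pics/c1.png

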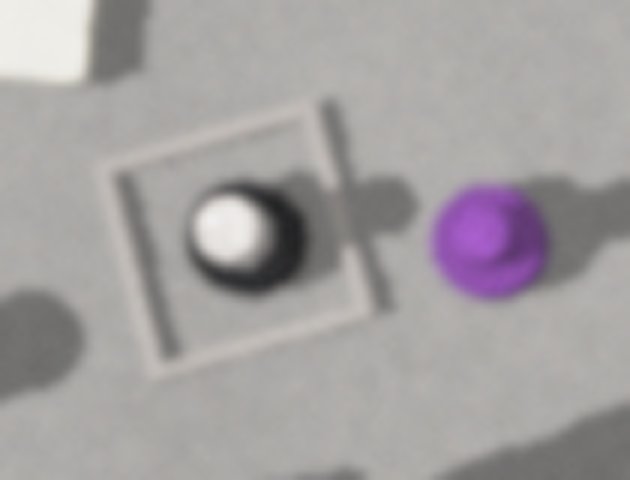

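View pics/c2.png

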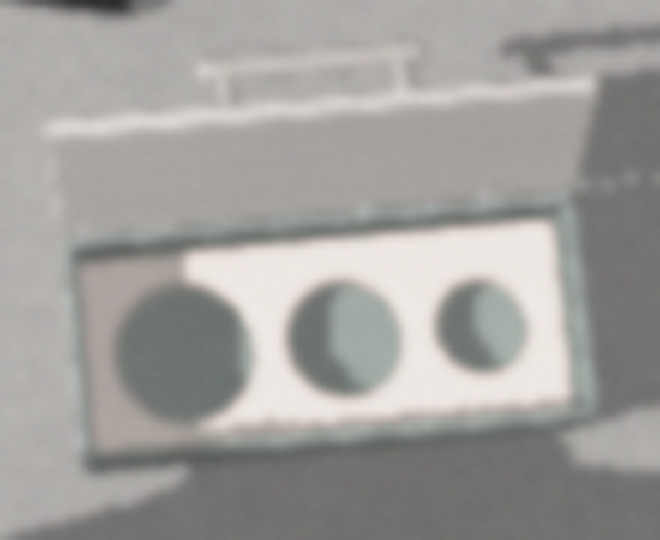

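View pics/c3.png

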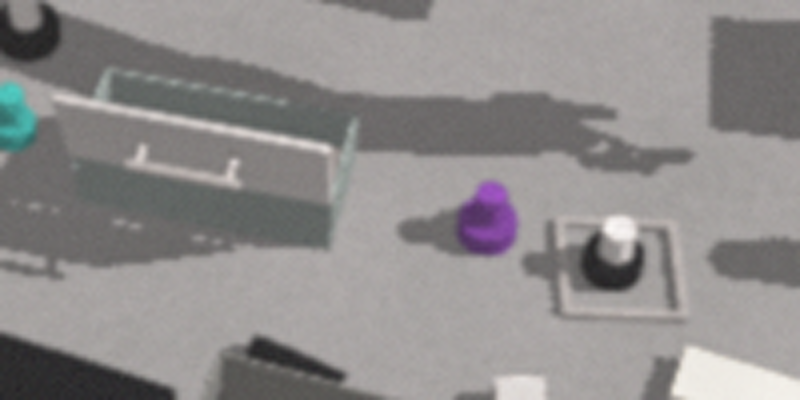

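Run:
```python
from h import *
np.set_printoptions(suppress=True,linewidth=200)
d=load('top0'); P=cloud(d); s=load('scene0'); S=cloud(s)
T=np.linalg.inv(d['view']); print('top cam',T[:3,3].round(0),'scene cam',np.linalg.inv(s['view'])[:3,3].round(0))
def up(im,k=4): return cv2.resize(im,None,fx=k,fy=k,interpolation=cv2.INTER_CUBIC)
def contours(mask): return cv2.findContours(mask.astype(np.uint8),cv2.RETR_EXTERNAL,cv2.CHAIN_APPROX_NONE)[0]
def fitc(d,cnt,off,z,k=4):
    p=np.array([onz(d,(u+.5)/k-.5+off[0],(v+.5)/k-.5+off[1],z)[:2] for u,v in cnt[:,0,:]])
    (x,y),r=cv2.minEnclosingCircle(p.astype(np.float32))
    A=np.c_[2*p,np.ones(len(p))]; q=np.linalg.lstsq(A,(p**2).sum(1),rcond=None)[0]; 
    return q[:2].round(1),2*np.sqrt(q[2]+q[0]**2+q[1]**2).round(1),'enc',(round(x,1),round(y,1),round(2*r,1))
# pockets: dark holes in white block
g=up(d['image'][140:230,215:325].max(2)); 
for th in (150,170,190):
  m=(g>th).astype(np.uint8)
  for z in (27,):
    n,l,st,ce=cv2.connectedComponentsWithStats(1-m)
    for i in range(n):
      if 2000<st[i,4]<14000: 
        c=contours(l==i)[0]; print(th,'hole',ce[i]/4+[215,140],fitc(d,c,(215,140),27))
# module via depth: flange
for nm,D,C,box in (('top',d,P,(115,185,170,225)),('scene',s,S,(325,190,370,235))):
  u0,v0,u1,v1=box; sub=C[v0:v1,u0:u1].reshape(-1,3)
  top=sub[(sub[:,2]>55)&(sub[:,2]<72)]; fl=sub[(sub[:,2]>18)&(sub[:,2]<34)]
  print(nm,'necktop n',len(top),top.mean(0).round(1),np.ptp(top,0).round(0),'fl',len(fl),fl.mean(0).round(1),np.percentile(fl,[1,99],axis=0).round(0))
# flange outline by darkness+neck brightness in top
g=up(d['image'][185:225,115:170]); z=up(P[185:225,115:170,2].astype(np.float32))
hsv=g.max(2)
hi=cv2.medianBlur((P[...,2]>14).astype(np.uint8),3)[185:225,115:170]
c=max(contours(up(hi*255)>127),key=len); print('flange depthmask',fitc(d,c,(115,185),26))
nt=cv2.medianBlur((P[...,2]>52).astype(np.uint8),3)[185:225,115:170]
c=max(contours(up(nt*255)>127),key=len); print('neck depthmask',fitc(d,c,(115,185),62))
b=(hsv>200); c=max(contours(b),key=len); print('neck bright',fitc(d,c,(115,185),62))
for th in (60,80,100):
  b=(hsv<th); c=max(contours(b),key=len); h=cv2.convexHull(c); print('dark hull',th,fitc(d,c,(115,185),26))
# jig rim points z 70-84
J=P[140:230,210:325].reshape(-1,3)
R=J[(J[:,2]>60)&(J[:,2]<90)]; print('rim',len(R),cv2.minAreaRect(R[:,:2].astype(np.float32)))
W=J[(J[:,2]>20)&(J[:,2]<34)]
```

```text
top cam [ 336.  -24. 1450.] scene cam [1699.  325. 1466.]
150 hole [244.7627352  198.93965122] (array([507.9, -26.2]), np.float64(70.8), 'enc', (507.7, -25.8, 75.8))
170 hole [270.00667203 196.65860129] (array([ 513.9, -105.6]), np.float64(47.8), 'enc', (514.3, -111.0, 59.8))
190 hole [271.98127563 196.46055472] (array([ 514.4, -111.3]), np.float64(59.6), 'enc', (514.7, -112.4, 62.2))
190 hole [294.77506008 194.3874013 ] (array([ 519.9, -182.9]), np.float64(47.2), 'enc', (520.0, -183.3, 50.2))
top necktop n 91 [496.5 298.   62.2] [28. 32. 14.] fl 180 [494.2 293.9  26.1] [[468. 270.  19.]
 [524. 326.  32.]]
scene necktop n 51 [501.2 296.2  61. ] [35. 30. 14.] fl 107 [509.4 297.   24.7] [[479. 268.  18.]
 [531. 325.  33.]]
flange depthmask (array([495.9, 297.6]), np.float64(59.6), 'enc', (495.6, 297.3, 63.0))
neck depthmask (array([496.4, 297.8]), np.float64(32.6), 'enc', (497.0, 297.6, 36.4))
neck bright (array([496. , 297.9]), np.float64(28.6), 'enc', (496.0, 298.2, 30.1))
dark hull 60 (array([493.1, 291.1]), np.float64(44.0), 'enc', (493.1, 291.9, 52.5))
dark hull 80 (array([493.6, 291.7]), np.float64(48.4), 'enc', (492.9, 292.6, 57.8))
dark hull 100 (array([494.2, 291.6]), np.float64(52.4), 'enc', (493.2, 292.5, 62.8))
rim 657 ((518.0982666015625, -100.93695068359375), (120.95246887207031, 260.0339660644531), 4.308236122131348)
```

Run:
```python
from h import *
from scipy.spatial.transform import Rotation as Ro
np.set_printoptions(suppress=True,linewidth=200)
o=get_obs(); R=Ro.from_euler('xyz',o['tcp_rot']).as_matrix(); print(R.round(3)); 
want=np.array([[0,0,1.],[0,1,0],[-1,0,0]]).T  # placeholder
for sgn in (1,-1):
  y=np.array([0,sgn,0.]); x=np.array([0,0,-1.]); W=np.c_[x,y,np.cross(x,y)]
  print(sgn,(Ro.from_matrix(W)*Ro.from_matrix(R).inv()).as_rotvec().round(3))
print('tip',o['ee_pos']+R[:,0]*155)
d=load('top0'); P=cloud(d)
# front rim & cover edge
f=lambda x,y:(x/6-.5+.08+215,y/6-.5+.08+140)
for n,(x,y),z in (('front rim L',(88,465),78.5),('front rim R',(595,410),78.5),('cover free L',(45,130),190),('cover free R',(595,85),190),('rear rim L',(72,245),78.5),('rear rim R',(570,203),78.5)):
  print(n,onz(d,*f(x,y),z).round(1), P[int(f(x,y)[1]),int(f(x,y)[0])].round(0))
# cover plane points: fit from both views
for nm,D in(('top',d),('scene',load('scene0'))):
  C=cloud(D).reshape(-1,3); th=0.0755; c=np.array([514.4,-101]); 
  q=C[:,:2]-c; jx=q[:,0]*np.cos(th)+q[:,1]*np.sin(th); jy=-q[:,0]*np.sin(th)+q[:,1]*np.cos(th)
  k=(jx>50)&(jx<115)&(abs(jy)<125)&(C[:,2]>95)&(C[:,2]<185)&(abs(jy)>60)
  a=np.polyfit(C[k,2],jx[k],1); print(nm,k.sum(),a,'angle',np.pi/2+np.arctan(a[0]),'x at 78.5',np.polyval(a,78.5),C[k,2].max())
```

```text
[[-0.     0.38   0.925]
 [-0.001  0.925 -0.38 ]
 [-1.    -0.001  0.   ]]
1 [ 0.001 -0.     0.39 ]
-1 [-0.    -0.002 -2.752]
tip [237.39112949 577.70941388 249.0248079 ]
front rim L [446.6  19.8  78.5] [449.  21.  55.]
front rim R [ 470.2 -234.    78.5] [ 473. -232.   80.]
cover free L [593.9  34.7 190. ] [595.  35. 186.]
cover free R [ 611.9 -222.5  190. ] [ 615. -221.  184.]
rear rim L [557.6  26.8  78.5] [558.  28.  81.]
rear rim R [ 575.5 -225.1   78.5] [ 578. -224.   71.]
top 644 [ 0.28174175 35.30250877] angle 1.8454194193221023 x at 78.5 57.41923586273633 184.98185574290733
scene 398 [ 0.24943404 49.05443608] angle 1.8152422490826334 x at 78.5 68.63500807295937 184.9384619959951
```

The module in the frame measures 59.6 mm across the flange, so it is the medium one. It stands at (496, 298), and the medium pocket is at (514.5, -112). Jig yaw is 0.076 rad and the cover angle about 1.83. I'm moving above the module with the jaws along the jig's y.

Request:
servo_tool(steps=[[26,-28,0,0,0,0.0465],[26,-28,0,0,0,0.0465],[26,-28,0,0,0,0.0465],[26,-28,0,0,0,0.0465],[26,-28,0,0,0,0.0465],[26,-28,0,0,0,0.0465],[26,-28,0,0,0,0.0465],[26,-28,0,0,0,0.0465],[26,-28,0,0,0,0.0465],[25,-28,0,0,0,0.0465],[0,0,0,0,0,0],[0,0,0,0,0,0]], hand=1, squeeze=40)

```text
clock: 1.6
ee_pos: [496.2, 298.4, 404.4]
tcp_rot: [2.94, 1.57, 3.015]
force: [-0.4, 1.2, 0.1]
opening: 0.997
```

Request:
servo_tool(steps=[[0,0,-30,0,0,0],[0,0,-30,0,0,0],[0,0,-30,0,0,0],[0,0,-30,0,0,0],[0,0,-20,0,0,0],[0,0,0,0,0,0]])

```text
clock: 2.35
ee_pos: [495.1, 299.0, 263.3]
tcp_rot: [-2.791, 1.567, -2.714]
force: [-0.3, -0.2, -0.8]
opening: 1.001
```

Run:
```python
from h import *
for n,(u0,v0,u1,v1) in (('scene',(290,130,420,240)),('top',(90,150,220,250))):
    d=snap(n,n+'1'); cv2.imwrite(f'pics/{n}1c.png',cv2.resize(d['image'][v0:v1,u0:u1,::-1],None,fx=5,fy=5,interpolation=cv2.INTER_CUBIC))
```

```text
(no output)
```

View pics/scene1c.png

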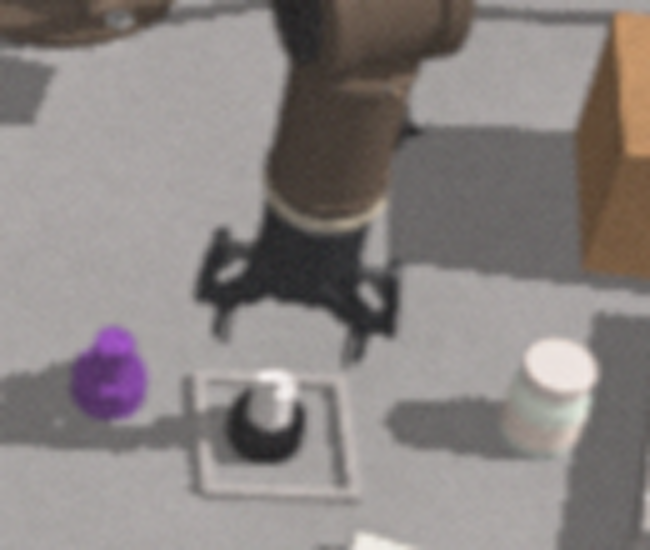

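View pics/top1c.png

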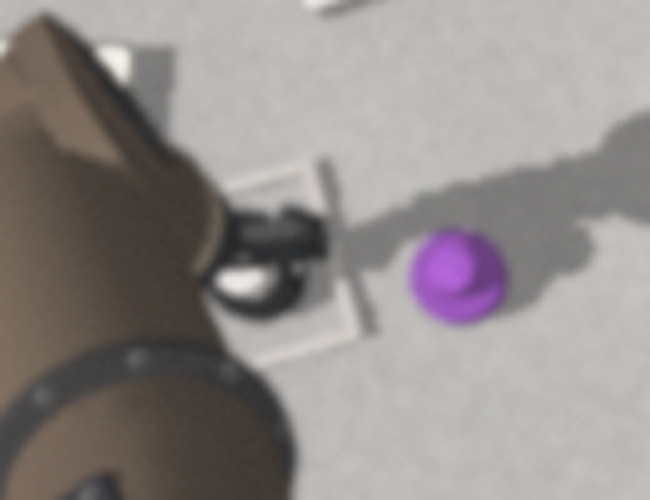

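The gripper is above the module, which sits at (265,410) in the crop, with jaws either side of the neck. I'll go down to grasp height (grip point at 50 mm).

Request:
servo_tool(steps=[[0,0,-20,0,0,0],[0,0,-20,0,0,0],[0,0,-12,0,0,0],[0,0,-7,0,0,0],[0,0,0,0,0,0],[0,0,0,0,0,0]])

```text
clock: 3.2
ee_pos: [496.8, 298.3, 206.3]
tcp_rot: [0.594, 1.57, 0.669]
force: [0.7, -0.4, 0.5]
opening: 1.0
```

Run:
```python
from h import *
for n,(u0,v0,u1,v1) in (('scene',(310,160,400,230)),):
    d=snap(n,n+'2'); cv2.imwrite(f'pics/{n}2c.png',cv2.resize(d['image'][v0:v1,u0:u1,::-1],None,fx=8,fy=8,interpolation=cv2.INTER_CUBIC))
```

```text
(no output)
```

View pics/scene2c.png

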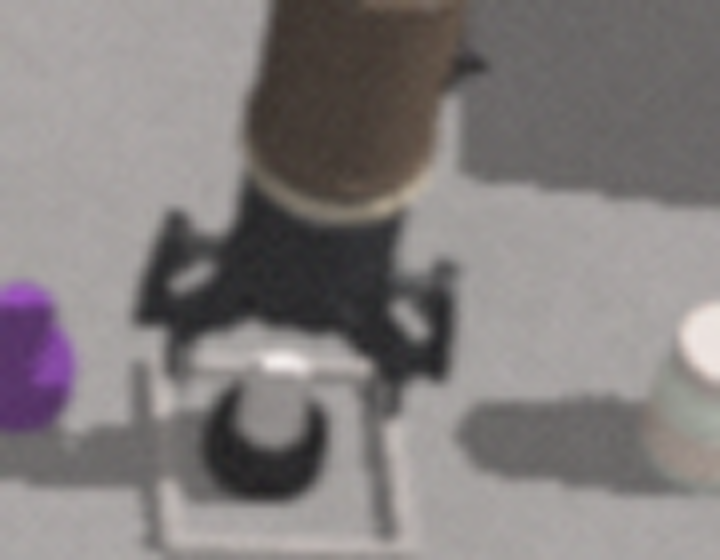

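The neck is between the open fingers, at about (275,400). Closing.

Request:
servo_tool(steps=[[0,0,0,0,0,0],[0,0,0,0,0,0],[0,0,0,0,0,0],[0,0,0,0,0,0],[0,0,0,0,0,0],[0,0,0,0,0,0]], hand=0, squeeze=45)

```text
clock: 4.0
ee_pos: [496.6, 298.1, 206.0]
tcp_rot: [0.483, 1.571, 0.558]
force: [-1.1, -1.1, 5.6]
opening: 0.363
```

Request:
servo_tool(steps=[[0,0,10,0,0,0],[0,0,20,0,0,0],[0,0,30,0,0,0],[0,0,30,0,0,0],[0,0,25,0,0,0],[0,0,15,0,0,0],[0,0,0,0,0,0],[0,0,0,0,0,0]])

```text
clock: 5.0
ee_pos: [496.2, 297.9, 334.7]
tcp_rot: [-2.607, 1.569, -2.532]
force: [-0.3, -0.2, -1.6]
opening: 0.365
```

Run:
```python
from h import *
for n,(u0,v0,u1,v1) in (('scene',(310,120,410,220)),):
    d=snap(n,n+'3'); cv2.imwrite(f'pics/{n}3c.png',cv2.resize(d['image'][v0:v1,u0:u1,::-1],None,fx=6,fy=6,interpolation=cv2.INTER_CUBIC))
print(get_obs()['force'])
```

```text
[-0.23685581  0.39110195 -1.75573747]
```

View pics/scene3c.png

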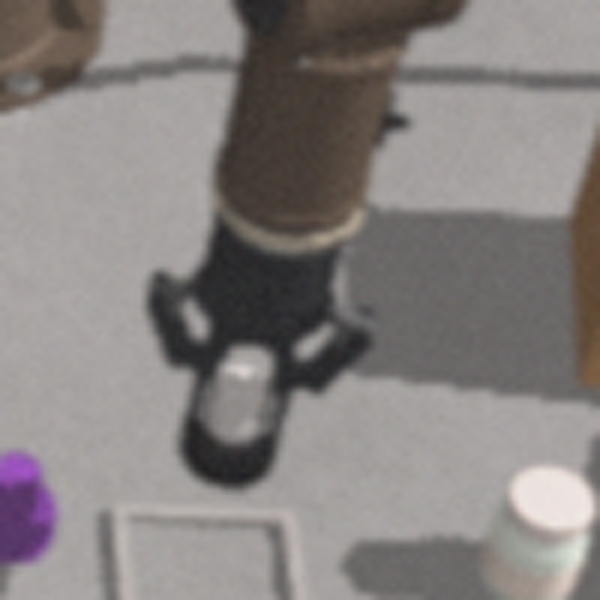

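The module is held upright, with its flange at (230,450) in the crop and clear of the frame. Carrying it to above the medium pocket.

Request:
servo_tool(steps=[[0,-20,0,0,0,0],[2,-35,0,0,0,0],[2,-35,0,0,0,0],[2,-40,0,0,0,0],[2,-40,0,0,0,0],[2,-40,0,0,0,0],[2,-40,0,0,0,0],[2,-40,0,0,0,0],[2,-40,0,0,0,0],[2,-40,0,0,0,0],[0,-25,0,0,0,0],[0,-15,0,0,0,0]])

```text
clock: 6.55
ee_pos: [513.5, -114.3, 335.3]
tcp_rot: [-2.853, 1.57, -2.78]
force: [-0.4, 0.2, -2.3]
opening: 0.356
```

Request:
servo_tool(steps=[[0,0,0,0,0,0],[0,0,0,0,0,0],[0,0,0,0,0,0]])

```text
clock: 6.92
ee_pos: [514.6, -110.6, 335.7]
tcp_rot: [1.726, 1.57, 1.803]
force: [0.3, -0.9, -2.1]
opening: 0.358
```

Run:
```python
from h import *
for n,(u0,v0,u1,v1) in (('scene',(190,100,320,220)),('top',(200,120,340,240))):
    d=snap(n,n+'4'); cv2.imwrite(f'pics/{n}4c.png',cv2.resize(d['image'][v0:v1,u0:u1,::-1],None,fx=5,fy=5,interpolation=cv2.INTER_CUBIC))
```

```text
(no output)
```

View pics/scene4c.png

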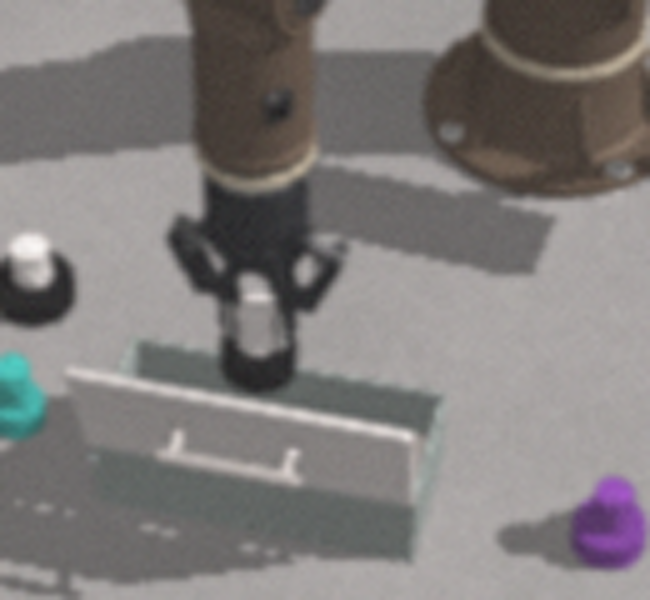

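View pics/top4c.png

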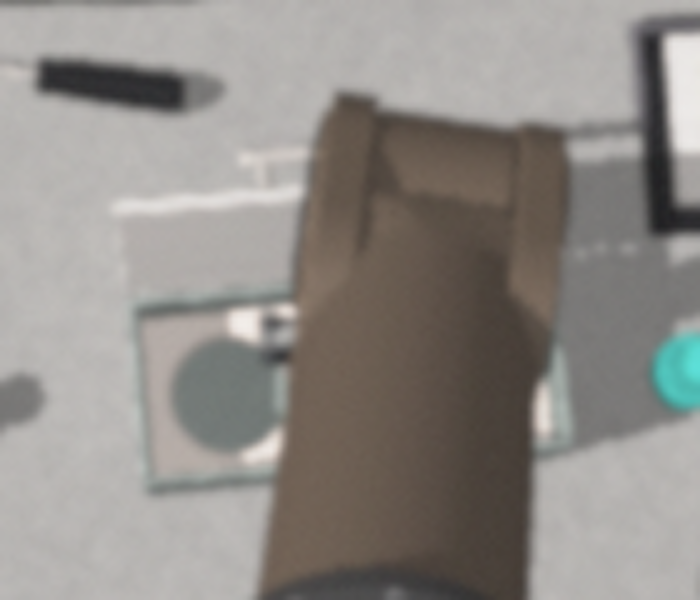

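The module hangs over the jig at (258,350) in the scene crop. I'll lower it to just above the pocket mouth.

Request:
servo_tool(steps=[[0,0,-20,0,0,0],[0,0,-20,0,0,0],[0,0,-20,0,0,0],[0,0,-15,0,0,0],[0,0,-10,0,0,0],[0,0,-6,0,0,0],[0,0,0,0,0,0],[0,0,0,0,0,0],[0,0,0,0,0,0]])

```text
clock: 8.15
ee_pos: [514.7, -111.9, 245.2]
tcp_rot: [-0.125, 1.57, -0.05]
force: [-0.6, 0.3, -1.7]
opening: 0.358
```

Run:
```python
from h import *
for n,(u0,v0,u1,v1) in (('scene',(190,100,320,220)),('top',(210,130,330,230))):
    d=snap(n,n+'5'); cv2.imwrite(f'pics/{n}5c.png',cv2.resize(d['image'][v0:v1,u0:u1,::-1],None,fx=6,fy=6,interpolation=cv2.INTER_CUBIC))
print([get_obs()[k] for k in('ee_pos','force')])
```

```text
[array([ 514.60549944, -111.897377  ,  245.04036873]), array([-0.35746358,  0.21498325, -2.3479421 ])]
```

View pics/top5c.png

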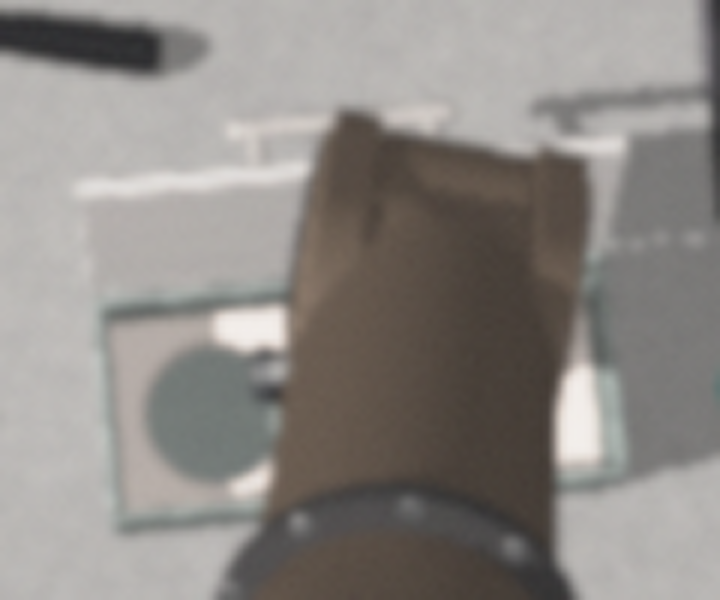

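View pics/scene5c.png

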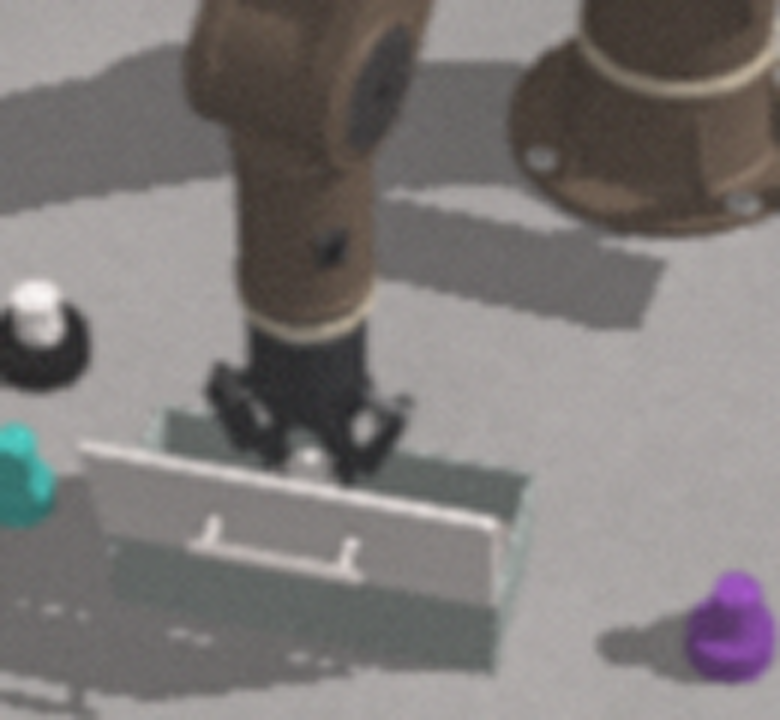

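The wrist is slim and clear of the cover, with the neck visible above the cover edge at (310,462). I'm lowering slowly and watching the force.

Request:
servo_tool(steps=[[0,0,-4,0,0,0],[0,0,-4,0,0,0],[0,0,-4,0,0,0],[0,0,-3,0,0,0],[0,0,-3,0,0,0],[0,0,0,0,0,0],[0,0,0,0,0,0]])

```text
clock: 9.12
ee_pos: [515.8, -112.9, 227.2]
tcp_rot: [-0.461, 1.567, -0.387]
force: [3.6, -5.2, 0.3]
opening: 0.359
```

It has entered the mouth, with side forces of +3.6 in x and -5.2 in y. I'll follow those and carry on down.

Request:
servo_tool(steps=[[1,-1,0,0,0,0],[0.5,-1,0,0,0,0],[0,0,0,0,0,0],[0,0,0,0,0,0]])

```text
clock: 9.62
ee_pos: [516.0, -113.8, 226.6]
tcp_rot: [2.013, 1.571, 2.088]
force: [3.5, -0.9, -2.4]
opening: 0.358
```

Request:
servo_tool(steps=[[1,-0.3,-3,0,0,0],[0,0,-3,0,0,0],[0,0,-3,0,0,0],[0,0,-3,0,0,0],[0,0,0,0,0,0],[0,0,0,0,0,0]])

```text
clock: 10.38
ee_pos: [517.0, -114.2, 214.7]
tcp_rot: [2.166, 1.571, 2.241]
force: [-0.4, -0.7, -1.3]
opening: 0.358
```

Request:
servo_tool(steps=[[0,0,-2,0,0,0],[0,0,-1,0,0,0],[0,0,-1,0,0,0],[0,0,-1,0,0,0],[0,0,0,0,0,0],[0,0,0,0,0,0]])

```text
clock: 11.12
ee_pos: [516.7, -114.2, 211.0]
tcp_rot: [1.435, 1.57, 1.51]
force: [-6.6, 1.7, 20.0]
opening: 0.362
```

It bottomed out at z = 211.0, exactly 5 mm above the bench reference. I'll ease off and open.

Request:
servo_tool(steps=[[0,0,1.2,0,0,0],[0,0,0,0,0,0]])

```text
clock: 11.38
ee_pos: [517.0, -114.2, 211.2]
tcp_rot: [0.079, 1.571, 0.154]
force: [-1.5, 0.5, 6.5]
opening: 0.357
```

Request:
servo_tool(steps=[[0,0,0,0,0,0],[0,0,0,0,0,0],[0,0,0,0,0,0],[0,0,0,0,0,0]], hand=0.75)

```text
clock: 11.88
ee_pos: [517.0, -114.2, 210.8]
tcp_rot: [2.822, 1.571, 2.897]
force: [0.1, 0.8, 0.0]
opening: 0.748
```

Request:
servo_tool(steps=[[0,0,10,0,0,0],[0,0,20,0,0,0],[0,0,30,0,0,0],[0,0,40,0,0,0],[0,0,40,0,0,0],[0,0,40,0,0,0],[0,0,30,0,0,0],[0,0,0,0,0,0],[0,0,0,0,0,0]])

```text
clock: 13.0
ee_pos: [516.7, -114.1, 420.8]
tcp_rot: [2.643, 1.571, 2.718]
force: [-0.2, 0.2, -0.7]
opening: 0.755
```

Run:
```python
from h import *
for n,(u0,v0,u1,v1) in (('scene',(190,100,320,220)),('top',(210,130,330,230))):
    d=snap(n,n+'6'); cv2.imwrite(f'pics/{n}6c.png',cv2.resize(d['image'][v0:v1,u0:u1,::-1],None,fx=6,fy=6,interpolation=cv2.INTER_CUBIC))
print([get_obs()[k] for k in('ee_pos','force')])
```

```text
[array([ 516.62066348, -114.1131302 ,  420.06523973]), array([-0.26940229, -0.17044703, -0.28167059])]
```

View pics/top6c.png

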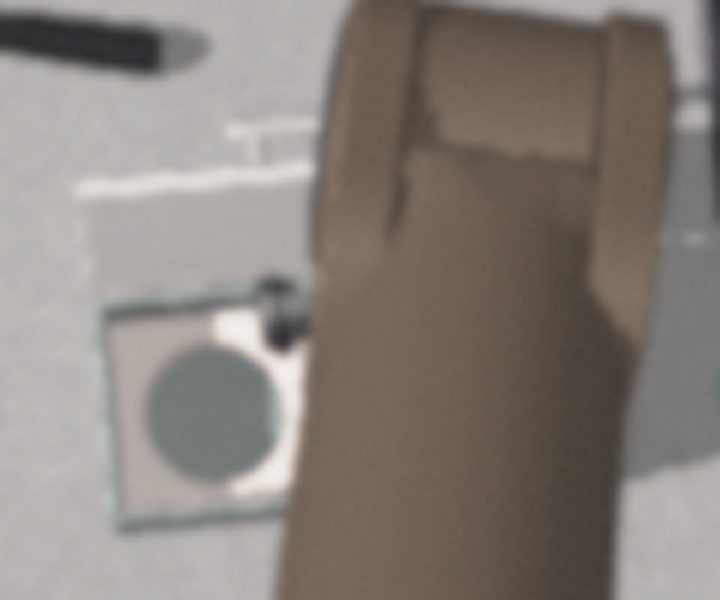

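View pics/scene6c.png

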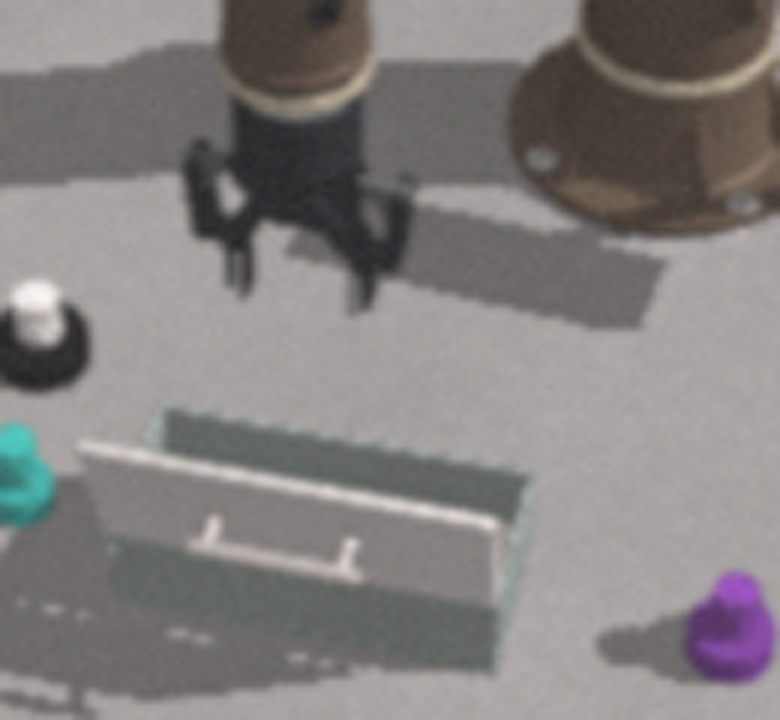

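Released; the module stayed down (z 210.8, no load). The seated position puts the jig about (+2.5, -2.2) mm from my camera estimate, so its centre is near (517.5, -103). Next I shut the fingers and go over and behind the cover, at jig y ≈ +105, beside the handle.

Request:
servo_tool(steps=[[5,5,0,0,0,0],[15,15,0,0,0,0],[20,20,0,0,0,0],[20,21,0,0,0,0],[20,21,0,0,0,0],[20,21,0,0,0,0],[15,15,0,0,0,0],[5,7,0,0,0,0],[0,0,0,0,0,0],[0,0,0,0,0,0]], hand=0)

```text
clock: 14.35
ee_pos: [636.7, 10.1, 420.9]
tcp_rot: [-2.342, 1.57, -2.268]
force: [0.1, -0.1, -0.5]
opening: -0.002
```

Run:
```python
from h import *
for n,(u0,v0,u1,v1) in (('scene',(190,80,320,200)),('top',(210,130,330,230))):
    d=snap(n,n+'7'); cv2.imwrite(f'pics/{n}7c.png',cv2.resize(d['image'][v0:v1,u0:u1,::-1],None,fx=6,fy=6,interpolation=cv2.INTER_CUBIC))
P=cloud(d); print([get_obs()[k] for k in('ee_pos','force','opening')])
# neck top height at pocket
q=P.reshape(-1,3); k=(np.hypot(q[:,0]-514.5,q[:,1]+112)<14); print(k.sum(),np.median(q[k],0),q[k].mean(0))
k=(np.hypot(q[:,0]-514.5,q[:,1]+112)<45)&(q[:,2]>55)&(q[:,2]<80);print(k.sum(),q[k].mean(0))
```

```text
[array([636.68075274,   9.94973954, 421.12437703]), array([ 0.11621631, -0.74172177,  0.03765368]), 0.001490726238845931]
65 [ 515.65900264 -113.18730814   67.02446515] [ 514.9918825  -112.55561606   67.04106392]
92 [ 514.72651354 -112.05599136   66.53312686]
```

View pics/top7c.png

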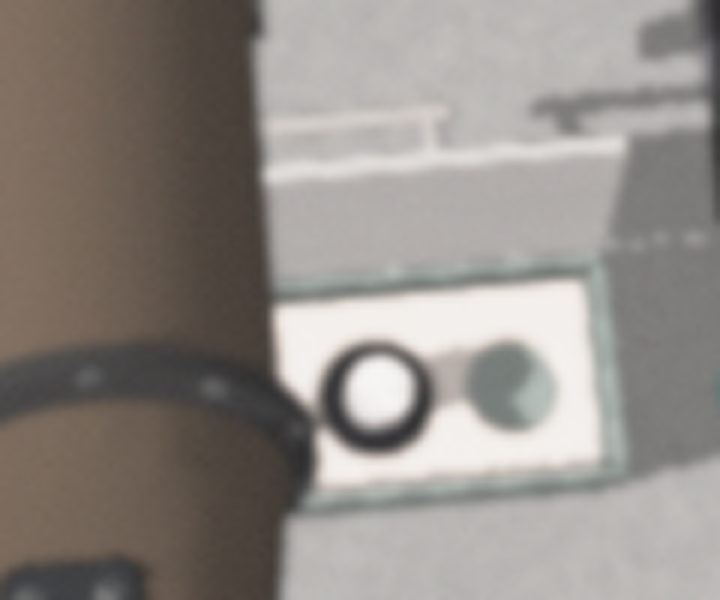

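View pics/scene7c.png

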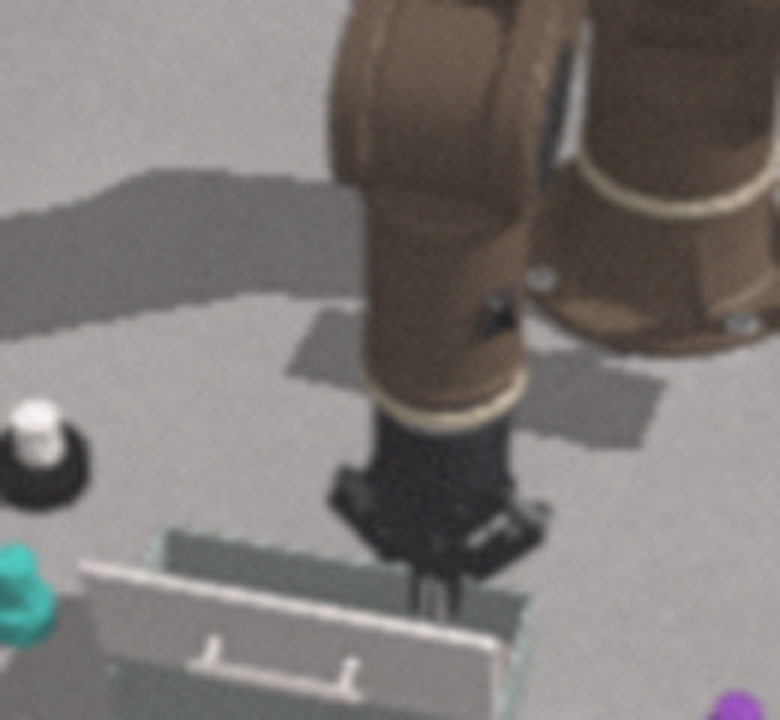

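The module is seated: neck top at z = 67 as it should be, flange concentric in the pocket at (378,395), small pocket empty. I check the tip's projection before going down behind the cover.

Run:
```python
from h import *
d=load('scene7')
for p in ((637,10,248),(634.5,12.2,248),(637,10,320)):
    u,v=proj(d,np.array(p)); print(p,(u-190)*6,(v-80)*6)
```

```text
(637, 10, 248) 434.20698529092 607.6675359911412
(634.5, 12.2, 248) 439.1806177633024 605.5166947614982
(637, 10, 320) 436.578165087064 520.3632834581555
```

Request:
servo_tool(steps=[[0,0,-20,0,0,0],[0,0,-25,0,0,0],[0,0,-25,0,0,0],[0,0,-19,0,0,0],[0,0,-10,0,0,0],[0,0,0,0,0,0],[0,0,0,0,0,0]])

```text
clock: 15.32
ee_pos: [637.3, 10.7, 322.9]
tcp_rot: [0.031, 1.569, 0.106]
force: [0.1, 0.3, 0.9]
opening: -0.001
```

Run:
```python
from h import *
for n,(u0,v0,u1,v1) in (('scene',(190,100,320,220)),):
    d=snap(n,n+'8'); cv2.imwrite(f'pics/{n}8c.png',cv2.resize(d['image'][v0:v1,u0:u1,::-1],None,fx=6,fy=6,interpolation=cv2.INTER_CUBIC))
# planned path: tool-centre positions per angle
c,s=np.cos(.0755),np.sin(.0755); r=75
prev=None
for a in [1.6,1.5,1.4,1.3,1.2,1.1,1.0,.9,.8,.7,.6,.5,.4,.3,.2,.1,.05,0]:
    jx=57-r*np.cos(a)+8*np.sin(a)+11; z=78.5+r*np.sin(a)+8*np.cos(a)+173
    p=np.array([517.5+jx*c-105*s,-103+jx*s+105*c,z]); print(a,p.round(1),None if prev is None else (p-prev).round(1)); prev=p
```

```text
1.6 [587.5   7.6 326.2] None
1.5 [580.1   7.  326.9] [-7.5 -0.6  0.6]
1.4 [572.5   6.5 326.8] [-7.5 -0.6 -0.1]
1.3 [565.1   5.9 325.9] [-7.5 -0.6 -0.9]
1.2 [557.7   5.3 324.3] [-7.3 -0.6 -1.6]
1.1 [550.6   4.8 322. ] [-7.1 -0.5 -2.3]
1.0 [543.7   4.3 318.9] [-6.9 -0.5 -3. ]
0.9 [537.1   3.8 315.2] [-6.5 -0.5 -3.7]
0.8 [531.    3.3 310.9] [-6.1 -0.5 -4.3]
0.7 [525.3   2.9 305.9] [-5.7 -0.4 -4.9]
0.6 [520.2   2.5 300.5] [-5.2 -0.4 -5.5]
0.5 [515.6   2.2 294.5] [-4.6 -0.3 -6. ]
0.4 [511.6   1.9 288.1] [-4.  -0.3 -6.4]
0.3 [508.3   1.6 281.3] [-3.3 -0.3 -6.8]
0.2 [505.7   1.4 274.2] [-2.6 -0.2 -7.1]
0.1 [503.8   1.3 266.9] [-1.9 -0.1 -7.3]
0.05 [503.1   1.2 263.2] [-0.7 -0.1 -3.7]
0 [502.6   1.2 259.5] [-0.5 -0.  -3.7]
```

View pics/scene8c.png

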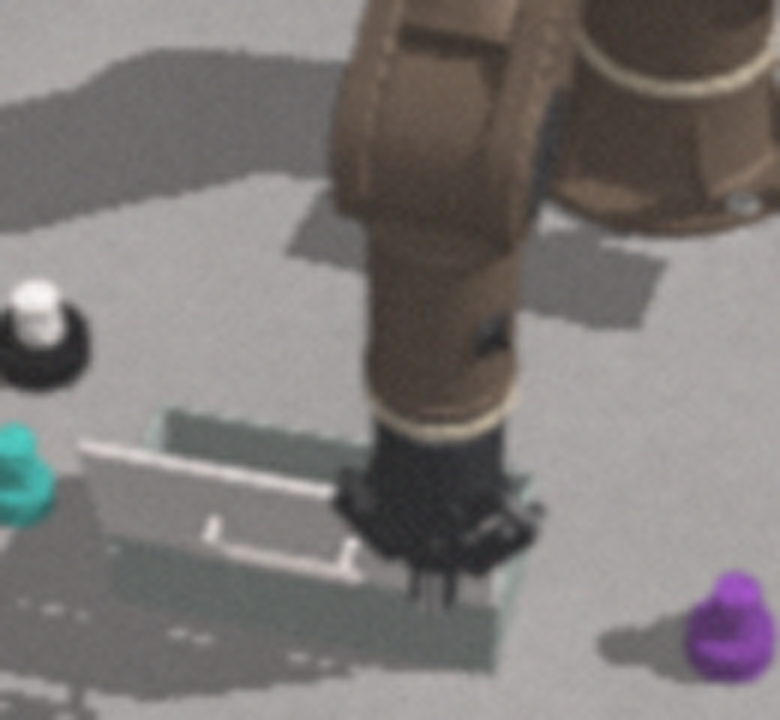

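The finger is behind the cover, at (435,590), and clear of the handle end at (350,555). Now I push the cover to upright.

Request:
servo_tool(steps=[[-6,-0.4,0.5,0,0,0],[-6,-0.4,0.5,0,0,0],[-6,-0.4,0.5,0,0,0],[-6,-0.4,0.5,0,0,0],[-6,-0.4,0.5,0,0,0],[-5,-0.4,0.5,0,0,0],[-5,-0.4,0.5,0,0,0],[-5,-0.3,0.5,0,0,0],[-5,-0.3,0.5,0,0,0]])

```text
clock: 16.5
ee_pos: [587.0, 7.3, 326.8]
tcp_rot: [-0.056, 1.57, 0.019]
force: [3.8, 0.3, 5.4]
opening: 0.003
```

Request:
servo_tool(steps=[[-5,-0.4,0.3,0,0,0],[-5,-0.4,0,0,0,0],[-5,-0.4,0,0,0,0],[-5,-0.4,-0.5,0,0,0],[-5,-0.4,-0.8,0,0,0],[-5,-0.4,-1,0,0,0]])

```text
clock: 17.25
ee_pos: [556.5, 5.0, 324.2]
tcp_rot: [3.015, 1.57, 3.09]
force: [1.4, -0.1, 1.2]
opening: -0.001
```

Run:
```python
from h import *
for n,(u0,v0,u1,v1) in (('scene',(190,100,320,220)),('top',(210,130,330,230))):
    d=snap(n,n+'9'); cv2.imwrite(f'pics/{n}9c.png',cv2.resize(d['image'][v0:v1,u0:u1,::-1],None,fx=6,fy=6,interpolation=cv2.INTER_CUBIC))
print([get_obs()[k] for k in('ee_pos','force')])
```

```text
[array([556.11520836,   4.96674938, 323.98718035]), array([-0.35200032,  0.08264301,  0.1742834 ])]
```

View pics/scene9c.png

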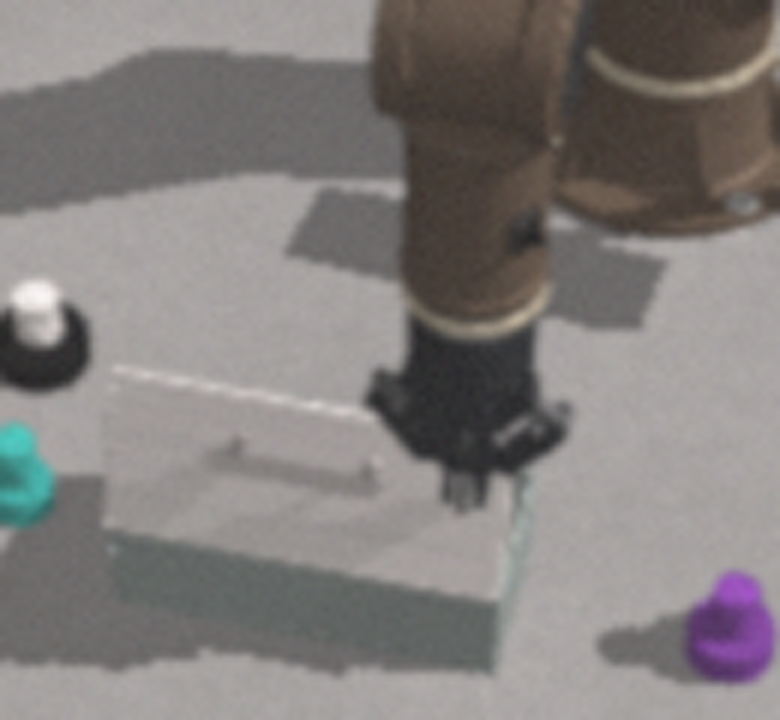

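The cover follows the finger (now about 1.2 rad) and the handle end at (375,475) stays clear of the gripper. Continuing along the arc.

Request:
servo_tool(steps=[[-5,-0.4,-1.7,0,0,0],[-5,-0.4,-2,0,0,0],[-4.5,-0.4,-2.2,0,0,0],[-4.5,-0.4,-2.5,0,0,0],[-4,-0.3,-2.6,0,0,0],[-4,-0.3,-2.8,0,0,0],[-3.5,-0.3,-3,0,0,0],[-3.2,-0.2,-3,0,0,0],[-3,-0.2,-3.2,0,0,0],[-2.7,-0.2,-3.2,0,0,0],[-2.5,-0.2,-3.2,0,0,0]])

```text
clock: 18.73
ee_pos: [514.9, 1.7, 294.7]
tcp_rot: [-3.077, 1.571, -3.002]
force: [0.0, 0.1, 1.6]
opening: -0.004
```

Run:
```python
from h import *
for n,(u0,v0,u1,v1) in (('scene',(190,100,320,220)),('top',(210,130,330,230))):
    d=snap(n,n+'10'); cv2.imwrite(f'pics/{n}10c.png',cv2.resize(d['image'][v0:v1,u0:u1,::-1],None,fx=6,fy=6,interpolation=cv2.INTER_CUBIC))
print([get_obs()[k] for k in('ee_pos','force')])
```

```text
[array([514.73396887,   1.6468295 , 294.53872689]), array([-0.38128903,  0.41029355,  0.41279153])]
```

View pics/scene10c.png

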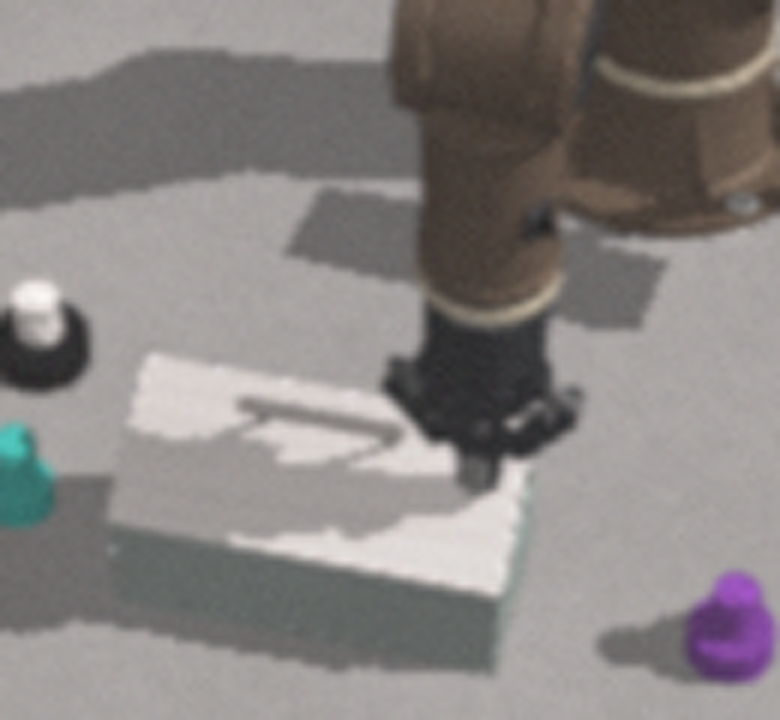

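The cover is at about 0.5 rad. The handle end at (395,435) still clears the linkage. I'll slow down for the last part.

Request:
servo_tool(steps=[[-2,-0.2,-3,0,0,0],[-2,-0.1,-3,0,0,0],[-1.8,-0.1,-3,0,0,0],[-1.6,-0.1,-3,0,0,0],[-1.4,-0.1,-3,0,0,0],[-1.2,-0.1,-3,0,0,0],[-1.1,-0.1,-3,0,0,0]])

```text
clock: 19.7
ee_pos: [504.0, 0.9, 273.8]
tcp_rot: [0.797, 1.571, 0.872]
force: [1.7, 0.0, 0.0]
opening: 0.001
```

Run:
```python
from h import *
for n,(u0,v0,u1,v1) in (('scene',(190,100,320,220)),):
    d=snap(n,n+'11'); cv2.imwrite(f'pics/{n}11c.png',cv2.resize(d['image'][v0:v1,u0:u1,::-1],None,fx=6,fy=6,interpolation=cv2.INTER_CUBIC))
print([get_obs()[k] for k in('ee_pos','force')])
```

```text
[array([503.66505146,   0.94720655, 273.45460676]), array([0.04088878, 0.25389884, 0.35978986])]
```

View pics/scene11c.png

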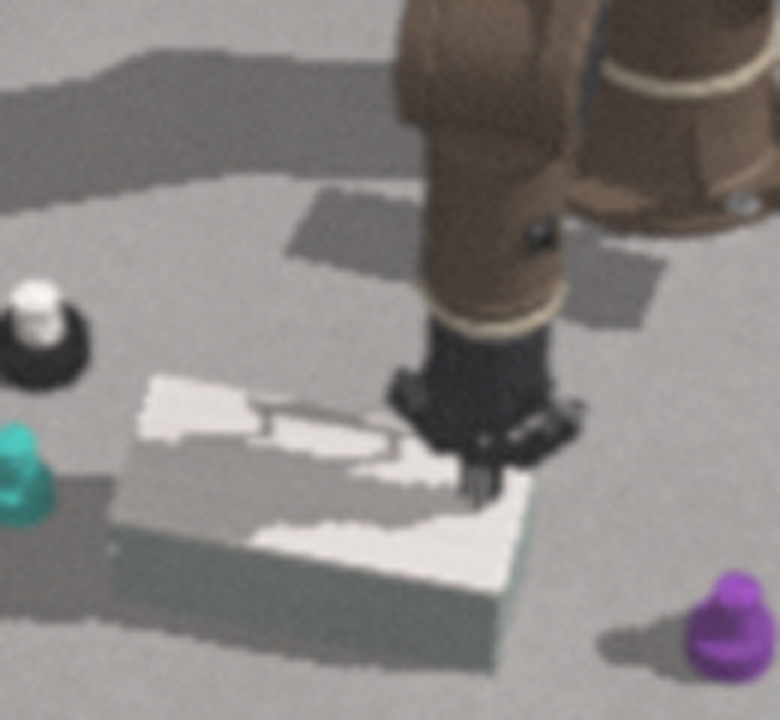

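Request:
servo_tool(steps=[[-0.5,0,-2,0,0,0],[-0.4,0,-2,0,0,0],[-0.4,0,-2,0,0,0],[-0.3,0,-2,0,0,0],[0,0,-1.5,0,0,0],[0,0,-1.5,0,0,0],[0,0,-1,0,0,0],[0,0,-1,0,0,0],[0,0,0,0,0,0]])

```text
clock: 20.88
ee_pos: [502.5, 0.9, 261.0]
tcp_rot: [-0.016, 1.571, 0.059]
force: [0.4, 0.4, 0.3]
opening: 0.003
```

Request:
servo_tool(steps=[[0,0,-0.7,0,0,0],[0,0,-0.7,0,0,0],[0,0,-0.7,0,0,0],[0,0,0,0,0,0]])

```text
clock: 21.38
ee_pos: [502.5, 0.9, 259.9]
tcp_rot: [0.338, 1.57, 0.413]
force: [-4.5, -0.1, 15.1]
opening: 0.001
```

15 N of resistance at z = 259.9, where the shut height is 259.5, so the cover is on the rim. I'll lift off and check.

Request:
servo_tool(steps=[[0,0,4,0,0,0],[0,0,15,0,0,0],[0,0,30,0,0,0],[0,0,40,0,0,0],[0,40,30,0,0,0],[0,55,0,0,0,0],[-10,55,0,0,0,0],[-10,55,0,0,0,0],[0,40,0,0,0,0],[0,0,0,0,0,0],[0,0,0,0,0,0]])

```text
clock: 22.75
ee_pos: [482.5, 245.3, 378.3]
tcp_rot: [-1.06, 1.57, -0.985]
force: [0.6, -0.3, 1.1]
opening: -0.002
```

Run:
```python
from h import *
for n in ('scene','top'):
    d=snap(n,n+'12'); cv2.imwrite(f'pics/{n}12b.png',cv2.resize(d['image'][:,:,::-1],(800,600),interpolation=cv2.INTER_CUBIC))
    C=cloud(d).reshape(-1,3); th=.0755; q=C[:,:2]-[515,-101]; jx=q[:,0]*np.cos(th)+q[:,1]*np.sin(th); jy=-q[:,0]*np.sin(th)+q[:,1]*np.cos(th)
    k=(abs(jx)<52)&(abs(jy)<125)&(abs(jy)>58)&(C[:,2]<140)
    A=np.c_[jx[k],jy[k],np.ones(k.sum())]; f=np.linalg.lstsq(A,C[k,2],rcond=None)[0]; print(n,k.sum(),f)
print([get_obs()[k] for k in('clock','ee_pos','force')])
```

```text
scene 682 [-1.61433323e-02 -1.15793259e-03  8.48547264e+01]
top 1536 [ 7.06744687e-04 -4.58146200e-04  8.66185585e+01]
[22.85, array([482.7310248 , 244.55664598, 378.22441303]), array([ 1.58620618e-04, -1.78469202e-01, -6.51445113e-01])]
```

View pics/scene12b.png

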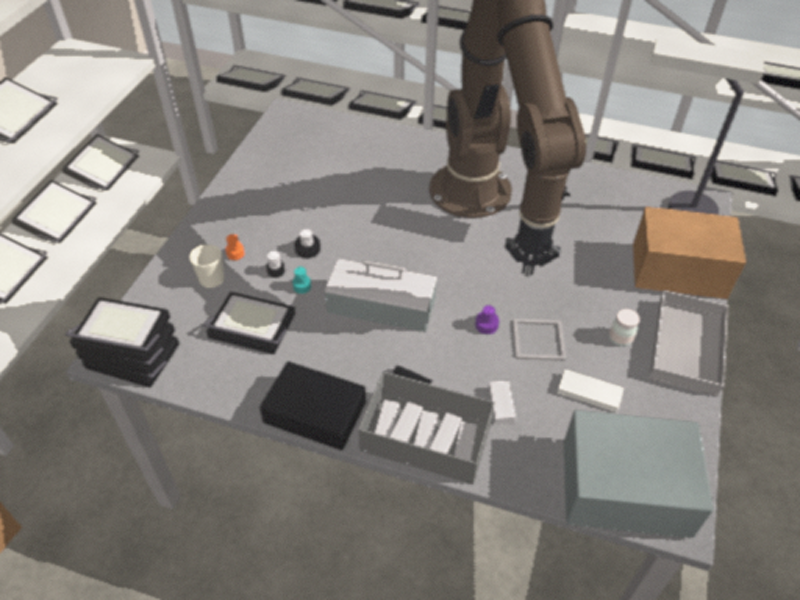

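View pics/top12b.png

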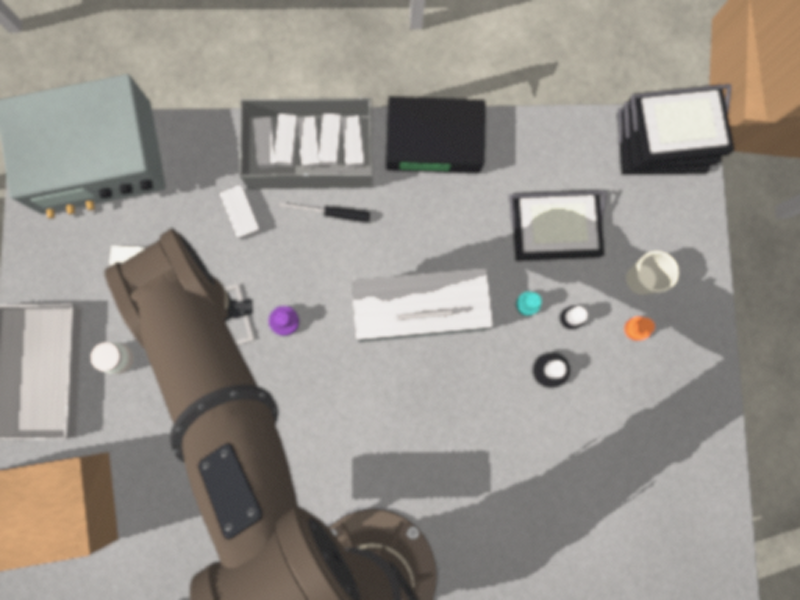

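The cover lies flat: in the top view its face is at 86.6 mm with a slope under 0.001. Everything else is where it was at the start, and the arm is clear.

```bash
python3 -c "
from workcell import hand_in; print(hand_in())"
```

```text
the job is handed in; nothing more can be done
None
```

The medium (60 mm) module from the frame is in the medium pocket, the cover is shut, and I handed the job in at about 23 s on the robot's clock.

- **Module:** it measured 59.6 mm across the flange, so it was the medium one. It bottomed out 5 mm above the bench reference. The neck top then read 67.0 mm, as it should, with the flange centred in the pocket.
- **Cover:** I pushed it down on its outer face beside the handle, slowing towards the end. Pressing on the rim took 15 N. After I let go, the top camera puts the face at 86.6 mm (86.5 expected) with a slope under 0.001.
- **Rest of the bench:** by eye, the other modules, the look-alikes and the bystanders look unmoved. The arm is clear of everything.

**Disagreements:**
- The pocket was about 3 mm from where the camera put it; side forces at the chamfer (about 6 N) showed this, and I corrected during insertion.
- The scene camera reads the cover at 84.9 mm with a slope of -0.016. Its range data already disagreed with the top camera at the start, so I went by the top camera and the contact height.

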